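# Shut and lock the service hatch of a decorating wheel

## Robot

A 6-joint arm with a two-finger parallel gripper is mounted at the origin on the work surface. World frame = base frame: x ahead of the robot, y to its left, z up, the work surface at z = 0. Lengths are in m, angles in rad, forces in N, time in s.
With the tool pointing down it reaches from about 0.325 to 0.775 m from the base axis. Payload 9.3 kg.
Tool frame: the origin (TCP) lies on the centre line of the jaws, within the pads' length; the fingertips stand 11 mm ahead of it and the grasp point (between the pads) lies 8 mm behind it (r.tips_ahead is the distance from the TCP to the fingertips, in m); z points along the fingers, y is the line along which they close (so a half turn about z gives the same grasp; the last joint's range is limited). The gripper opens to 85 mm and grips with 20 to 120 N. Pads are 22 mm wide; open, the fingers measure 114 mm over their backs; the gripper's body (76 mm by 85 mm) begins 54 mm behind the grasp point. The pads swing forward as they close: fully open they stand 13 mm farther back than shut.
Start: joints at [1.141, 0.259, 0.021, 1.334, 0, 1.418], TCP at [0.15, 0.529, 0.242] pointing down, gripper open.
Joint ranges: [-3.04, 3.04], [-0.91, 1.82], [-1.04, 1.36], [-1.92, 1.95], [-1.52, 1.45], [-3.14, 3.14]. Speed limits (rad/s): [2.22, 2.22, 2.79, 3.14, 3.14, 3.14].

## Interface

Orientations are given as a unit quaternion [w, x, y, z].
In Python, from workcell import r, cams, ticket gives the robot as it stands.
- The arm moves only by the tool apply_moves, never from a script. Its arguments are lists of equal length, an entry for each row: "dp": the shift along the tool's x, y, z in cm, a list of three; "roll": the turn about the tool's z in degrees; "gripper": the finger opening in cm, from 0 to 8.54. A call has 1 to 8 rows; each row is the pose to reach, as a shift and turn from the pose commanded when the call began, along the tool's axes at that moment; what a row does not reach only later rows make up. A row lasts 1/10 s, in which the tool goes at most 50 mm and 8.59 degrees, less where a joint would pass 70% of its speed; a pose out of reach is approached as far as the arm can. A call with a gripper value outside its range is refused whole. The fingers move at their own pace and stop on an object; the grip force is fixed at half the most. Time passes only in rows, so rows that repeat a pose let the fingers close. It gives the time, the measured TCP pose, the force, the opening and the grip force at its end, in the units of the state.
- r.get_state(): the state, without advancing time (a new reading comes with each control period).
- cams.get_image(name): name is "side" or "top" or "wrist"; returns (picture, depth): 420x560x3 uint8, blue, green, red; 420x560 float32, m along the optical axis (not along the pixel's ray), 0 where there is no reading.
- cams.camera_info(name): a dict with "camera_matrix" (3x3 intrinsics, pixels), "eye" and "rotation" of the camera in the world. Camera axes: x right, y down, z forward; pixel columns grow to the right and rows downward; lengths in m; the calibration is good to about 2 mm. A picture is of the moment at which its call begins: read the wrist's pose just before it. camera_info takes no time and is no camera call; for the wrist camera it gives the pose at the moment of the call.
- ticket.job_done(): hands the job in; it is judged then, once.
The state is a dict: "time": time; "q": joint angles; "joint_velocities": joint speeds; "joint_efforts": joint torques, N m; "tool_pos": TCP position; "orientation": TCP orientation; "ft_force": force on the tool from outside, world axes, zero at the start; "moment": the same for the moment, N m; "width": opening from 0.0 (shut) to 1.0 (fully open); "grasp_force": force on a finger pad.
Only numpy, scipy, OpenCV 4.12 (cv2) and the standard library are available. Lean on these libraries where they do the work, as an engineer would, in place of code of your own. Each camera call takes 0.05 s, during which the arm holds its last target. There are 200 camera calls.

## Task

The grey service hatch on the plate-decorating machine stands ajar. Push it down with a fingertip until it is fully shut, then set the fingertip in the slot of the red quarter-turn fastener and turn it clockwise all the way to its stop, so that the slot points at the two green marks and the hatch is locked. Grasp and lift nothing, do not open the hatch wider, and leave the crockery, jars and tools where they stand; finish clear of everything.

Things in the scene. Friction and masses are not known exactly. Their poses are not given: they have to be found in the camera images.
- machine: White fixed box, 440 (x) by 300 (y) by 95 mm high; front (own -x) to the robot, yaw up to 0.4 rad. Origin: centre of its underside. In its frame: hinge line at x +30, z 95, along y; the shut hatch covers x -190 to +30, y -110 to +110, top at z 125; fastener axis then at x -90, y 0, press spot at x -168, y 0. Behind, a fixed yellow plate 188 mm across, top z 132, at x +135.
- hatch (a joint): Angle of the hatch, rad: 0 fully shut (dead stop), positive with its front edge raised (starts 0.15 to 0.5). A grey slab 220 by 220 by 30 mm, about 0.7 kg, on a stiff hinge along the underside of its far edge: it stays where it is left; about 1 to 4 N down on the press spot moves it. It carries the fastener.
- press_spot (a point): Point on the hatch's top face, mid-width, 22 mm in from its raised front edge, 198 mm from the hinge: a bare flat strip 43 mm deep between that edge and the fastener's well. Axes are the hatch's: z out of its top face.
- cam (a joint): Angle of the fastener, rad: 0 open (slot along the front edge, pointing at white marks), grows clockwise from above to a stop at 1.571, locked (slot front to back, pointing at green marks). Starts 0 to 0.45. Needs about 0.12 N m (4 N at 32 mm), stays where left. Turned past about 1.1 with the hatch up, its steel tongue keeps the hatch from shutting.
- cam_center (a point): Centre of the red fastener's top, flush with the hatch top: a disc 110 mm across in a well 114 mm across. A slot 40 mm wide, 24 mm deep, black floor, runs across its whole diameter along this point's own y (joint 0: axes as the machine's). Put the tip between the cheeks and push one sideways, some 30 mm from the axis.
- pot: Small amber jar with a red lid, 42 mm across, 50 mm high, standing on the machine beside the plate. Bystander. Origin under its centre.
- cup: White cup, 72 mm across, 70 mm high. Bystander. Origin under its centre.
- bowl: White bowl, 130 mm across, 50 mm high. Bystander. Origin under its centre.
- plate: Red plate, 200 mm across, 16 mm high, on the table. Bystander. Origin under its centre.
- block: Cork sanding block, 75 by 55 by 45 mm. Bystander. Origin under its centre.
- brush: Brush lying on the table. Bystander.
- lacquer: Amber jar with a black lid, 60 mm across, 100 mm high. Bystander. Origin under its centre.

How it is judged:
On the way:
1. the hatch is pushed shut (within 0.03 rad) while the fastener is still open (below 1.1 rad) (value of joint hatch below 0.03 rad and value of joint cam below 1.1 rad), for 0.1 s.
At the end, for the whole second after the job is handed in: The hatch is shut (within 0.03 rad), the fastener is turned to its locked stop (above 1.45 of 1.571 rad) and both are at rest (value of joint hatch below 0.03 rad and value of joint cam above 1.45 rad and velocity of joint cam between -0.05 and 0.05 rad/s and velocity of joint hatch between -0.05 and 0.05 rad/s); the robot touches nothing.
It fails at once if the hatch was opened wider (beyond 0.6 rad) (value of joint hatch above 0.6 rad).
It fails at once if a bystander was pushed away, lifted or carried (moved over 20 mm) (distance of any of pot, cup, bowl, plate, block, brush, lacquer from where it was at the start of the episode above 0.02 m).
It also fails if it takes over 45 s, if anything falls off the work surface, if the arm or the gripper's body presses on something with over 40 N, if the wrist force passes 120 N, or if a joint passes its speed limit or range.

## Working session

There is one attempt and no reset: what is moved stays moved. The work goes in short steps, Python scripts to look and compute and a tool call to move; the robot and the scene stay as the last step left them, time stands still between calls to the robot, and variables do not carry over. Pictures are saved under pics/ and viewed, at most 10 in all, crops included, and the job is handed in when it is done.

Besides the shell and the picture viewer there is one more tool, called after "Request:" in YAML: its name, and indented under it one key for each argument. apply_moves: Moves the arm, as the interface text tells. Its arguments: {"type":"object","properties":{"dp":{"type":"array"},"roll":{"type":"array"},"gripper":{"type":"array"}},"required":["dp","roll","gripper"]}

```bash
mkdir -p pics; cat > h.py <<'E'
import numpy as np, cv2
from workcell import r, cams, ticket
def pts(name):
    ci=cams.camera_info(name); img,d=cams.get_image(name)
    K=np.array(ci["camera_matrix"]);R=np.array(ci["rotation"]);e=np.array(ci["eye"])
    v,u=np.mgrid[:420,:560]
    c=np.stack([(u-K[0,2])/K[0,0]*d,(v-K[1,2])/K[1,1]*d,d],-1)
    P=c@R.T+e; P[d<=0]=np.nan
    return img,P
E
python3 - <<'E'
from h import *
s=r.get_state();print({k:np.round(v,3) for k,v in s.items()},r.tips_ahead)
for n in("top","side"):
    i,P=pts(n);cv2.imwrite(f"pics/{n}0.png",i);np.save(f"/tmp/{n}.npy",P);ci=cams.camera_info(n);print(n,ci["eye"],np.round(ci["rotation"],3))
E
```

```text
{'time': np.float64(0.0), 'q': array([1.141, 0.259, 0.021, 1.334, 0.   , 1.418]), 'joint_velocities': array([ 0.001, -0.002, -0.001,  0.001,  0.001,  0.001]), 'joint_efforts': array([ 1.0000e-03, -5.5565e+01,  3.4453e+01,  1.4000e-02, -0.0000e+00,
       -0.0000e+00]), 'tool_pos': array([0.15 , 0.529, 0.242]), 'orientation': array([-0.   ,  0.138,  0.99 , -0.001]), 'ft_force': array([ 0.778,  0.508, -0.11 ]), 'moment': array([-0.025,  0.04 , -0.063]), 'grasp_force': np.float64(0.0), 'width': np.float64(0.997)} 0.011Traceback (most recent call last):
  File "<stdin>", line 4, in <module>
  File "h.py", line 8, in pts
    P=c@R.T+e; P[d<=0]=np.nan
      ~^~~~
ValueError: matmul: Input operand 1 has a mismatch in its core dimension 0, with gufunc signature (n?,k),(k,m?)->(n?,m?) (size 4 is different from 3)
```

Rotation is a quaternion.

```bash
sed -i 's/R=np.array(ci\["rotation"\])/q=ci["rotation"];R=Rotation.from_quat([*q[1:],q[0]]).as_matrix()/; 1a from scipy.spatial.transform import Rotation' h.py
python3 - <<'E'
from h import *
for n in("top","side"):
    i,P=pts(n);cv2.imwrite(f"pics/{n}0.png",i);np.save(f"/tmp/{n}.npy",P);ci=cams.camera_info(n);print(n,ci["eye"],np.round(ci["rotation"],3))
E
```

```text
top [0.23874028 0.07021085 1.93230522] [ 0.05  -0.696  0.714 -0.055]
side [0.36273415 1.14588462 0.84292433] [ 0.038 -0.048  0.879 -0.472]
```

View pics/top0.png

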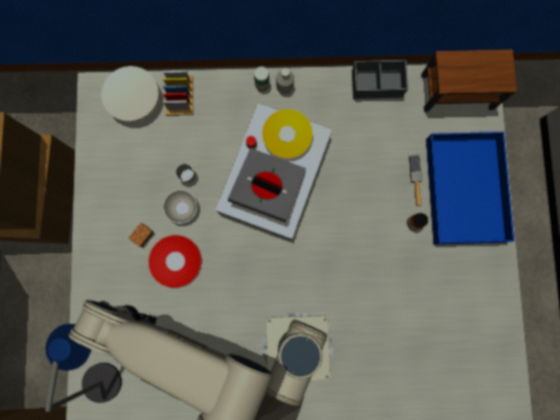

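View pics/side0.png

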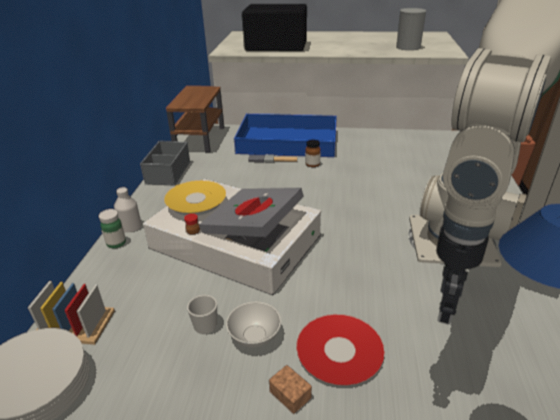

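The top view shows the machine around (275,170), with the yellow plate at (288,133), the red fastener at (267,185) and the pot at (251,142). The side view shows the hatch ajar with its front edge raised. The path from the gripper can go high over the red plate and the bowl.

```bash
cat > meas.py <<'E'
from h import *
def fitplane(Q):
    for _ in range(4):
        c=Q.mean(0);n=np.linalg.svd(Q-c,full_matrices=False)[2][2];n*=np.sign(n[2])
        e=(Q-c)@n;Q=Q[abs(e)<max(.002,1.5*e.std())]
    return c,n,e.std(),len(Q)
def run(name):
    img,P=pts(name);f=img.astype(int);B,G,R=f[...,0],f[...,1],f[...,2];z=P[...,2]
    near=(np.hypot(P[...,0]-.62,P[...,1]-.1)<.4)&(z>.085)
    yel=near&(R>120)&(G>100)&(B<70);red=near&(R>110)&(G<50)&(B<50)
    def big(m):
        n,l,s,c=cv2.connectedComponentsWithStats(m.astype(np.uint8));return [(s[k,4],l==k) for k in np.argsort(-s[1:,4])[:3]+1]
    (yc,ym)=big(yel)[0];Y=P[ym]
    (ex,ey),rad=cv2.minEnclosingCircle(Y[:,:2].astype(np.float32)); print(name,"yellow",np.round([ex,ey,rad,np.median(Y[:,2])],4))
    for k,m in big(red): print(" red",k,np.round(np.nanmean(P[m],0),4))
    return img,P,np.array([ex,ey]),red
E
python3 - <<'E'
from meas import *
for n in("top","side"):
    img,P,y,red=run(n)
    f=img.astype(int);z=P[...,2]
    D=cv2.dilate(red.astype(np.uint8),np.ones((3,3)))
    grey=(abs(f.max(-1)-f.min(-1))<20)&(f.max(-1)<(125))&(f.max(-1)>40)&(z>.11)&(np.hypot(P[...,0]-.62,P[...,1]-.1)<.2)
    c,nn,sd,k=fitplane(P[grey]);print(" plane",c,nn,sd,k,"tilt",np.arccos(nn[2]),"az",np.arctan2(-nn[1],-nn[0]))
    rp=P[red&(abs((P-c)@nn)<.006)]
    (a,b),rad=cv2.minEnclosingCircle(rp[:,:2].astype(np.float32));print(" disc",a,b,rad)
    Z=c[2]-((a-c[0])*nn[0]+(b-c[1])*nn[1])/nn[2];d=y-[a,b];print(" z",Z,"yaw",np.arctan2(d[1],d[0]),"dist",np.hypot(*d))
    v,u=np.where(grey|red);print(v.min(),v.max(),u.min(),u.max())
E
```

```text
top yellow [0.7863 0.0191 0.0939 0.1271]
 red 166 [0.5579 0.1154 0.1675]
 red 162 [0.618  0.0858 0.1487]
 red 59 [0.7543 0.1547 0.145 ]
 plane [0.59675288 0.09496121 0.15483727] [ 0.25229651 -0.10352092  0.96209661] 0.0023808104752896042 1589 tilt 0.27620747061902917 az 2.752226218736063
 disc 0.6453133821487427 0.12184122204780579 0.11512807011604309
 z 0.14499522389488745 yaw -0.6294691915424296 dist 0.17447182629013422
137 221 228 305
side yellow [0.7872 0.0223 0.0948 0.1276]
 red 124 [0.5635 0.1144 0.1643]
 red 120 [0.6151 0.0928 0.149 ]
 red 79 [0.7558 0.1589 0.145 ]
 plane [0.59645734 0.1150402  0.1569645 ] [ 0.25237529 -0.09444861  0.96300892] 0.0016801381299359078 1738 tilt 0.27284213848547173 az 2.783489554135394
 disc 0.5855241417884827 0.1002676859498024 0.0548110157251358
 z 0.1583809215467483 yaw -0.3688978794994472 dist 0.2162485606483973
188 235 182 303
```

```bash
cat > go.py <<'E'
from h import *
O=np.array([.6616,.0712]);YAW=-.383   # machine pose, yellow-plate + fastener line
def m2w(x,y,z):
    c,s=np.cos(YAW),np.sin(YAW);return np.array([O[0]+c*x-s*y,O[1]+s*x+c*y,z])
def rel(p,yaw=None):
    "tool-frame cm to bring the fingertip to world p; roll deg so tool x = -machine x rotated cw by yaw"
    s=r.get_state();q=s["orientation"];R=Rotation.from_quat([*q[1:],q[0]]).as_matrix()
    d=R.T@(np.array(p)+[0,0,r.tips_ahead]-s["tool_pos"])*100
    cur=np.arctan2(-R[1,0],-R[0,0]);return np.round(d,2),"roll",np.round(np.degrees(cur-(YAW-(yaw or 0))),2)
def hatch(x,z,t): # hatch frame point -> machine, hinge angle t
    c,s=np.cos(t),np.sin(t);return m2w(.03-x*c+z*s,0,.095+x*s+z*c)
E
python3 - <<'E'
from go import *
p=hatch(.198,.03,.275);print(p,rel(p+[0,0,.03],0),hatch(.120,.03,.275))
E
```

```text
[0.52022895 0.12815776 0.17763905] (array([-46.54, -28.44,   2.35]), 'roll', np.float64(6.08)) [0.58985918 0.10010405 0.15645839]
```

Request:
apply_moves:
  dp:
    - [-4.2,-2.6,0]
    - [-8.4,-5.2,0]
    - [-12.6,-7.8,0]
    - [-16.8,-10.4,0]
    - [-21,-13,0]
    - [-25.2,-15.5,0]
    - [-29.4,-18,0]
    - [-33.6,-20.6,0]
  roll: [0,0,0,1,2,3,4,6.1]
  gripper: [0,0,0,0,0,0,0,0]

```text
time: 1.05
tool_pos: [0.4182, 0.2374, 0.2424]
orientation: [0.0, 0.191, 0.982, 0.0]
ft_force: [0.5, 0.8, 0.8]
width: 0.002
grasp_force: 0.0
```

```bash
python3 - <<'E'
from go import *
p=hatch(.198,.03,.275);print(rel(p+[0,0,.03],0),r.get_state()["width"],r.get_state()["tool_pos"])
E
```

```text
(array([-13.55,  -6.31,   2.38]), 'roll', np.float64(-0.06)) 0.0016796758438129555 [0.41823452 0.23739205 0.24243525]
```

Request:
apply_moves:
  dp:
    - [-4,-1.9,0]
    - [-8,-3.8,0]
    - [-12,-5.6,1]
    - [-13.6,-6.35,2.3]
    - [-13.6,-6.35,2.3]
  roll: [0,0,0,0,0]
  gripper: [0,0,0,0,0]

```text
time: 1.55
tool_pos: [0.5201, 0.1276, 0.2169]
orientation: [-0.002, 0.192, 0.981, -0.001]
ft_force: [0.3, -0.1, 0.3]
width: 0.002
grasp_force: 0.0
```

```bash
python3 - <<'E'
from go import *
p=hatch(.198,.03,.275);print(rel(p+[0,0,.03],0))
print(rel(hatch(.198,.03,.15),0),rel(hatch(.198,.03,0),0))
cv2.imwrite("pics/w1.png",cams.get_image("wrist")[0])
E
```

```text
(array([ 0.01,  0.06, -0.17]), 'roll', np.float64(-0.19))
(array([0.89, 0.06, 5.17]), 'roll', np.float64(-0.19)) (array([1.55, 0.07, 8.1 ]), 'roll', np.float64(-0.19))
```

View pics/w1.png

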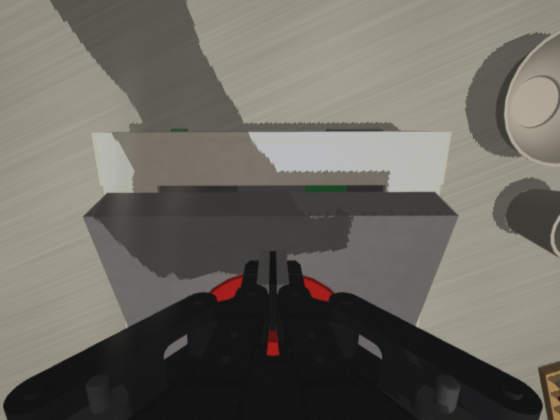

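The wrist view shows the shut fingertips at about (272,250). They are centred on the hatch, which spans columns 85–457, and sit behind its front edge at row 215.

Request:
apply_moves:
  dp:
    - [0,0,1.5]
    - [0,0,2.4]
    - [0.1,0,3.0]
    - [0.3,0,3.5]
    - [0.5,0,4.0]
    - [0.7,0,4.5]
    - [0.85,0,5.0]
    - [0.95,0,5.5]
  roll: [0,0,0,0,0,0,0,0]
  gripper: [0,0,0,0,0,0,0,0]

```text
time: 2.4
tool_pos: [0.5106, 0.133, 0.164]
orientation: [0.0, 0.19, 0.982, 0.0]
ft_force: [-1.3, 0.0, 1.9]
width: 0.004
grasp_force: 1.4
```

Request:
apply_moves:
  dp:
    - [0.1,0,0.5]
    - [0.25,0,1.0]
    - [0.35,0,1.5]
    - [0.45,0,2.0]
    - [0.5,0,2.4]
    - [0.5,0,2.7]
    - [0.5,0,2.8]
    - [0.5,0,2.8]
  roll: [0,0,0,0,0,0,0,0]
  gripper: [0,0,0,0,0,0,0,0]

```text
time: 3.2
tool_pos: [0.5062, 0.1346, 0.1362]
orientation: [0.0, 0.19, 0.982, -0.0]
ft_force: [0.0, -1.2, 0.3]
width: -0.003
grasp_force: 0.0
```

Request:
apply_moves:
  dp:
    - [0,0,0.1]
    - [0,0,0.2]
    - [0,0,0.3]
    - [0,0,0.3]
  roll: [0,0,0,0]
  gripper: [0,0,0,0]

```text
time: 3.6
tool_pos: [0.5064, 0.1346, 0.1358]
orientation: [0.001, 0.19, 0.982, 0.0]
ft_force: [-9.7, -1.3, 26.9]
width: -0.001
grasp_force: 13.6
```

Hard stop reached at the shut height (27 N), so the hatch is shut. I'll lift and back off to look at the fastener.

Request:
apply_moves:
  dp:
    - [0,0,-1.5]
    - [0,0,-4.5]
    - [2,0,-8]
    - [6,0,-10]
    - [10,0,-11]
    - [10,0,-11]
  roll: [0,0,0,0,0,0]
  gripper: [0,0,0,0,0,0]

```text
time: 4.2
tool_pos: [0.4107, 0.1732, 0.2454]
orientation: [0.001, 0.19, 0.982, 0.001]
ft_force: [0.4, -0.7, -0.3]
width: -0.003
grasp_force: 0.0
```

```bash
cat > cam.py <<'E'
from go import *
def look(n):
    ci=cams.camera_info(n);img=cams.get_image(n)[0]
    K=np.array(ci["camera_matrix"]);q=ci["rotation"];R=Rotation.from_quat([*q[1:],q[0]]).as_matrix();e=np.array(ci["eye"])
    v,u=np.mgrid[:420,:560];d=np.stack([(u-K[0,2])/K[0,0],(v-K[1,2])/K[1,1],np.ones_like(u)],-1)@R.T
    W=(e+d*((.125-e[2])/d[...,2])[...,None])[...,:2]
    f=img.astype(int);c=m2w(-.09,0,0)[:2]
    m=(f[...,2]>100)&(f[...,1]<60)&(f[...,0]<60)&(np.hypot(*(W-c).transpose(2,0,1))<.08)
    (a,b),rad=cv2.minEnclosingCircle(W[m].astype(np.float32))
    k,l,s,_=cv2.connectedComponentsWithStats(m.astype(np.uint8));o=np.argsort(-s[1:,4])[:2]+1
    g=[W[l==i].mean(0) for i in o];g.sort(key=lambda t:t[0]);dd=g[1]-g[0]
    print(n,s[o,4],"disc",np.round([a,b,rad],4),"exp",np.round(c,4),"lobes",np.round(g,4),"mid",np.round((g[0]+g[1])/2,4),"cam",YAW-np.arctan2(dd[1],dd[0]))
    return img
E
python3 - <<'E'
from cam import *
for n in("top","side","wrist"):
    cv2.imwrite(f"pics/{n}2.png",look(n))
E
```

```text
top [203 202] disc [0.5765 0.105  0.0558] exp [0.5781 0.1048] lobes [[0.5458 0.1199]
 [0.6076 0.0896]] mid [0.5767 0.1047] cam 0.07291163492146818
side [183 176] disc [0.5763 0.1054 0.0544] exp [0.5781 0.1048] lobes [[0.5463 0.1196]
 [0.6067 0.0927]] mid [0.5765 0.1061] cam 0.0362617704656904Traceback (most recent call last):
  File "<stdin>", line 3, in <module>
  File "cam.py", line 11, in look
    g=[W[l==i].mean(0) for i in o];g.sort(key=lambda t:t[0]);dd=g[1]-g[0]
                                                                ~^^^
IndexError: list index out of range
```

View pics/side2.png

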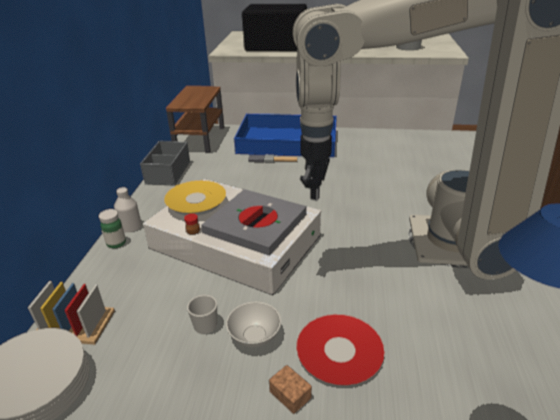

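The side view shows the hatch flat and shut, with the fastener at about (258,216) and its slot still near 0. The measured disc centre is (0.5766, 0.105) with a 55 mm radius, as it should be.

```bash
sed -i 's/^O=.*;YAW/O=np.array([.5766,.105])+.09*np.array([np.cos(.383),-np.sin(.383)]);YAW/' go.py
python3 - <<'E'
from go import *
for z in(.155,.109): print(rel(m2w(-.09+.0018,.03,z),.06))
E
```

```text
(array([-17.77,   2.85,   7.75]), 'roll', np.float64(3.44))
(array([-17.77,   2.85,  12.35]), 'roll', np.float64(3.44))
```

Request:
apply_moves:
  dp:
    - [-4.4,0.7,1]
    - [-8.8,1.4,3]
    - [-13.2,2.1,5]
    - [-17,2.8,7]
    - [-17.8,2.85,8]
    - [-17.8,2.85,8]
    - [-17.8,2.85,9.5]
    - [-17.8,2.85,10.5]
  roll: [0,1,2,3,3.4,3.4,3.4,3.4]
  gripper: [0,0,0,0,0,0,0,0]

```text
time: 5.15
tool_pos: [0.5886, 0.132, 0.1381]
orientation: [-0.0, 0.219, 0.976, -0.0]
ft_force: [-0.4, 0.1, 0.0]
width: -0.002
grasp_force: 0.0
```

```bash
python3 - <<'E'
from go import *
print(rel(m2w(-.09+.0018,.03,.109),.06)); i=cams.get_image("wrist")[0]; cv2.imwrite("pics/w3.png",i)
E
```

```text
(array([-0.08,  0.05,  1.81]), 'roll', np.float64(0.03))
```

View pics/w3.png

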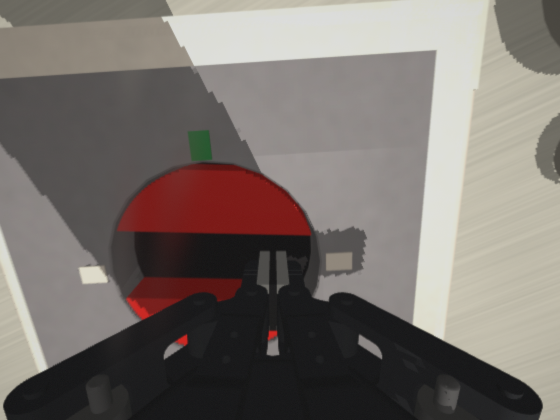

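The wrist view shows the slot spanning rows 233–278, with the tip at about (272,255) over its right end, centred between the cheeks. Descending now.

Request:
apply_moves:
  dp:
    - [0,0,0.8]
    - [0,0,1.6]
    - [0,0,1.7]
    - [-0.5,0,1.7]
    - [-0.9,0,1.7]
    - [-1.2,0,1.7]
  roll: [0,0,0,0,0,0]
  gripper: [0,0,0,0,0,0]

```text
time: 5.8
tool_pos: [0.5998, 0.1267, 0.1215]
orientation: [-0.001, 0.22, 0.976, -0.0]
ft_force: [-8.2, 1.9, 5.4]
width: 0.0
grasp_force: 3.6
```

Request:
apply_moves:
  dp:
    - [-0.19,-0.07,0]
    - [-0.38,-0.17,0]
    - [-0.56,-0.27,0]
    - [-0.74,-0.39,0]
    - [-0.9,-0.52,0]
    - [-1.06,-0.65,0]
    - [-1.22,-0.8,0]
    - [-1.35,-0.95,0]
  roll: [3.75,7.5,11.25,15,18.75,22.5,26.25,30]
  gripper: [0,0,0,0,0,0,0,0]

```text
time: 6.6
tool_pos: [0.6085, 0.113, 0.1216]
orientation: [-0.0, 0.466, 0.885, 0.001]
ft_force: [-0.5, 3.5, 0.7]
width: -0.003
grasp_force: 1.7
```

```bash
cat > st.py <<'E'
from go import *
# tip relative to the axis in machine frame, tool cw angle, and implied cam angle if cheek touches 11 mm off the tip
s=r.get_state();d=s["tool_pos"][:2]-m2w(-.09,0,0)[:2];c,q=np.cos(YAW),np.sin(YAW)
x,y=c*d[0]+q*d[1],-q*d[0]+c*d[1];rad=np.hypot(x,y);a=np.arctan2(x,y)
print("xy mm",x*1e3,y*1e3,"rad",rad*1e3,"cam~",a-np.arcsin(.009/rad),rel([0,0,0],0)[2],"f",s["ft_force"],s["q"][5])
E
python3 st.py
```

```text
xy mm 26.55406597738507 19.3718058429492 rad 32.86921479969121 cam~ 0.6631749778799597 -33.54 f [-0.54323697  3.53523991  0.68852766] 1.0159501571691663
```

Request:
apply_moves:
  dp:
    - [-0.19,-0.07,0]
    - [-0.38,-0.17,0]
    - [-0.56,-0.27,0]
    - [-0.74,-0.39,0]
    - [-0.9,-0.52,0]
    - [-1.06,-0.65,0]
    - [-1.22,-0.8,0]
    - [-1.35,-0.95,0]
  roll: [3.75,7.5,11.25,15,18.75,22.5,26.25,30]
  gripper: [0,0,0,0,0,0,0,0]

```text
time: 7.4
tool_pos: [0.6089, 0.0963, 0.1216]
orientation: [0.0, 0.679, 0.734, 0.001]
ft_force: [2.4, 1.9, -0.9]
width: 0.001
grasp_force: 1.5
```

```bash
python3 st.py
```

```text
xy mm 33.182927161593376 4.028470518519338 rad 33.42656473121627 cam~ 1.1773746266458796 -63.55 f [ 2.37289943  1.93771639 -0.91658549] 1.512561309465227
```

Request:
apply_moves:
  dp:
    - [-0.19,-0.07,0]
    - [-0.38,-0.17,0]
    - [-0.56,-0.27,0]
    - [-0.74,-0.39,0]
    - [-0.9,-0.52,0]
    - [-1.06,-0.65,0]
    - [-1.22,-0.8,0]
    - [-1.22,-0.8,0]
  roll: [3.75,7.5,11.25,15,18.75,22.5,26.25,26.25]
  gripper: [0,0,0,0,0,0,0,0]

```text
time: 8.2
tool_pos: [0.6019, 0.0831, 0.1217]
orientation: [0.0, 0.827, 0.562, 0.001]
ft_force: [1.9, 1.7, 0.1]
width: 0.002
grasp_force: 1.2
```

```bash
python3 st.py
```

```text
xy mm 31.602571568312783 -10.834453300462886 rad 33.40820120943722 cam~ 1.6283087851330045 -89.73 f [1.87397502 1.67136655 0.05722281] 1.9480721267232555
```

Request:
apply_moves:
  dp:
    - [-0.1,0,0]
    - [-0.2,0,0]
    - [-0.3,0,0]
    - [-0.3,0,0]
  roll: [0,0,0,0]
  gripper: [0,0,0,0]

```text
time: 8.6
tool_pos: [0.6017, 0.0829, 0.1218]
orientation: [-0.001, 0.826, 0.564, 0.003]
ft_force: [8.1, 14.9, -2.6]
width: -0.001
grasp_force: 8.0
```

```bash
python3 st.py
```

```text
xy mm 31.5078451891057 -11.159348618032393 rad 33.42566932821889 cam~ 1.638568802155169 -89.44 f [ 8.0535498  14.85962258 -2.62584787] 1.9403786740074025
```

Firm stop at 17 N, and the tip no longer advances. I'll back off the cheek, rise straight up, then retreat clear.

Request:
apply_moves:
  dp:
    - [0.6,0,0]
    - [1.2,0,0]
    - [1.2,0,-1]
    - [1.2,0,-3]
    - [1.2,0,-6]
    - [1.2,0,-10]
    - [1.2,4,-13]
    - [1.2,4,-13]
  roll: [0,0,0,0,0,0,0,0]
  gripper: [0,0,0,0,0,0,0,0]

```text
time: 9.4
tool_pos: [0.6459, 0.0751, 0.2568]
orientation: [0.003, 0.827, 0.562, 0.004]
ft_force: [-0.4, 0.5, -1.1]
width: -0.001
grasp_force: 0.0
```

Request:
apply_moves:
  dp:
    - [0,-5,0]
    - [0,-10,0]
    - [0,-15,0]
    - [0,-20,0]
    - [0,-24,0]
    - [0,-24,0]
  roll: [0,0,0,0,0,0]
  gripper: [0,0,0,0,0,0]

```text
time: 10.0
tool_pos: [0.4136, 0.1661, 0.2522]
orientation: [-0.0, 0.826, 0.563, -0.0]
ft_force: [-0.1, -0.1, -0.1]
width: -0.0
grasp_force: 0.0
```

```bash
python3 - <<'E'
from cam import *
i=look("side");print(r.get_state()["tool_pos"])
t=cams.get_image("top")[0]
cv2.imwrite("pics/fin.png",np.vstack([cv2.resize(i[150:300,130:350],(660,300)),cv2.resize(t[90:250,180:350],(660,300))]))
E
```

```text
side [306 197] disc [0.5762 0.105  0.0541] exp [0.5766 0.105 ] lobes [[0.5641 0.0878]
 [0.589  0.134 ]] mid [0.5766 0.1109] cam -1.4596751401768548
[0.4160422  0.16570347 0.25212645]
```

View pics/fin.png

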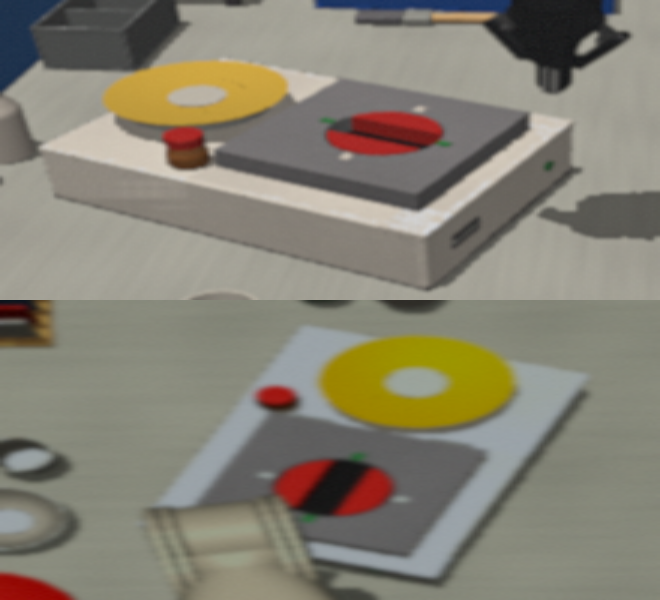

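The hatch is flat, the slot points at both green marks, the pot hasn't moved and the gripper is clear.

```bash
python3 -c "
from workcell import ticket; print(ticket.job_done())"
```

```text
the job is handed in; nothing more can be done
None
```

The hatch is pushed shut, the fastener is turned clockwise to its stop with the slot on the green marks, the arm is clear of everything, and the job is handed in (the hand-in returned no verdict).

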